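# Find and mark a tube's balance point

### The job

The sealed tube lies across the knife edge of the balance stand, tipped down on one side. Without lifting it out of the stand or pressing it hard onto the edge, slide it along until it balances level on the knife by itself; then mark that point by setting the saddle marker astride the tube directly over the knife edge, leaving the tube balanced and the things around it alone.

Things in the scene. Friction and masses are not known exactly. Their poses are not given: they have to be found in the camera images.
- stand: Balance stand, fixed: grey base plate 90 x 230 x 14 mm; origin at its underside's centre, y along the tube, z up. Knife pillar in the middle. At y = +-75 mm a fork, 10 mm thick: a damped buffer in it, lightly sprung (0.15 N), stops the tube 6 mm below the crest (5 degrees of tilt); its cheeks, 38 mm over their outsides, rise 5 mm above the crest and leave the tube 4 mm free on each side.
- knife (a point): Centre of the knife's crest, 75 mm above the worktop, axes as the stand's. The crest is flat, 8 mm wide along y and 34 mm long along x; the tube balances level when its centre of gravity is over it, otherwise it tips onto a fork. To slide a tipped tube, move it along its own tilted axis: moved level it jams on the knife.
- tube: Sealed aluminium square tube, black end plugs, 16 (x) x 320 (y) x 18 mm (z), loose, 0.35 kg in all; origin at the middle of its underside. A weight hidden inside puts the centre of gravity somewhere 15 to 40 mm from the middle towards the +y end, half-way up. At the start the knife is 8 to 22 mm from the middle on the -y side, so the +y end is down.
- saddle: Grey plastic saddle marker, loose, 30 g, on its two legs; origin at its underside's centre, between the legs. 37 mm across (x), 20 mm along the tube (y). Slot open below, along y, 25 mm wide, 12 mm high: set on the tube, its origin is 6 mm above the tube's underside. Grip tab on top 14 (x) x 18 mm (y), from 18 to 43 mm above the origin.
- beaker: Small glass beaker 58 mm wide, 69 mm high, behind the stand: a bystander; origin at the centre of its underside.
- petri: Closed petri dish 58 mm wide, 15 mm high, to the left: a bystander; origin at the centre of its underside.
- timer: White bench timer 60 x 66 x 19 mm, to the right: a bystander; origin at the centre of its underside.
Things that resemble listed ones, but are neither listed nor needed, are in the scene too. There is more than one size of the saddle; the one meant has the size given above.

How it is judged:
On the way:
1. the tube balances level on the knife alone, untouched, before it is marked (angle between tube's own y axis and vertical between 1.5408 and 1.6008 rad and contact force between tube and stand above 1 N and z of tube in the frame of knife between -0.003 and 0.003 m and linear speed of tube below 0.02 m/s and angular speed of tube below 0.1 rad/s and contact force between tube and the fingers below 0.05 N and contact force between tube and the arm below 0.05 N and contact force between tube and saddle below 0.02 N), for 0.4 s.
At the end, for the whole second after the job is handed in: The tube rests level (within 0.03 rad, about 1.7 degrees) on the knife, at rest; the saddle sits astride it, upright, its slot's roof down on the tube (origin 3 to 9 mm above the tube's underside), its centre within 6 mm of the knife's centre along the tube (angle between tube's own y axis and vertical between 1.5408 and 1.6008 rad and contact force between tube and stand above 1 N and z of tube in the frame of knife between -0.003 and 0.003 m and linear speed of each of tube, saddle below 0.02 m/s and angular speed of tube below 0.1 rad/s and y of saddle in the frame of knife between -0.006 and 0.006 m and z of saddle in the frame of tube between 0.003 and 0.009 m and contact force between saddle and tube above 0.1 N and angle between saddle's own z axis and vertical below 0.12 rad); the robot touches nothing.
It fails at once if the tube is lifted out of the stand (its middle more than 25 mm above the crest) (z of tube in the frame of knife above 0.025 m).
It fails at once if while the fingers touch the tube it is pressed onto the stand with more than 14 N (contact force between tube and the fingers above 0.3 N and contact force between tube and stand above 14 N).
It fails at once if the tube is struck or pressed onto the stand with more than 25 N at any time (contact force between tube and stand above 25 N).
It fails at once if the beaker, the petri dish or the timer is moved more than 20 mm (distance of any of beaker, petri, timer from where it was at the start of the episode above 0.02 m).
It also fails if it takes over 67 s, if anything falls off the work surface, if the arm or the gripper's body presses on something with over 40 N, if the wrist force passes 120 N, or if a joint passes its speed limit or range.

### The arm

A 6-joint arm with a two-finger parallel gripper is mounted at the origin on a cart in front of the work surface, level with it; the furniture and walls round the work are solid. World frame = base frame: x ahead of the robot, y to its left, z up, the work surface at z = 0. Lengths are in m, angles in rad, forces in N, time in s.
With the tool pointing down it reaches from about 0.35 to 0.775 m from the base axis. Payload 5.5 kg.
Tool frame: the origin (TCP) lies midway between the tips of the shut fingers; the grasp point (between the pads) lies grip_point_offset behind it (grip_point_offset is the distance from the TCP to the grasp point, in m); z points along the fingers, y is the direction in which the jaws open and shut (so a half turn about z gives the same grasp; the last joint's range is limited). The gripper opens to 85 mm and grips with 20 to 120 N. Pads are 22 mm wide; open, the fingers measure 114 mm over their backs; the gripper's body (76 mm by 85 mm) begins 54 mm behind the grasp point. The pads swing forward as they close: fully open they stand 13 mm farther back than shut.
Start: joints at [-1.435, 0.313, 0.046, 1.304, 0, 1.431], TCP at [0.157, -0.553, 0.231] pointing down, gripper open.
Joint ranges: [-2.76, 2.76], [-0.86, 1.69], [-1.03, 1.26], [-2.2, 2.34], [-1.47, 1.5], [-3.14, 3.14]. Speed limits (rad/s): [2.57, 2.57, 3.14, 3.14, 3.14, 3.14].

### API

Orientations are given as a unit quaternion [w, x, y, z].
In Python, from workcell import * gives the robot as it stands.
- The arm moves only by the tool send_rows, never from a script. Its argument "series" is one flat list of numbers, 7 for each row, row after row: the shift along the tool's x, y, z in cm, then the turn, a rotation vector about the tool's x, y, z in degrees, then the opening, from 0 (shut) to 1 (fully open). A call has 1 to 10 rows; each row is the pose to reach, as a shift and turn from the pose commanded when the call began, along the tool's axes at that moment; what a row does not reach only later rows make up. A row lasts 1/12 s, in which the tool goes at most 41.7 mm and 7.16 degrees, less where a joint would pass 70% of its speed; a pose out of reach is approached as far as the arm can. A call with a gripper value outside its range is refused whole. The fingers move at their own pace and stop on an object; "newtons" is the grip in N (left out, the last holds). Time passes only in rows, so rows that repeat a pose let the fingers close. It gives the time, the measured TCP pose, the force and the opening at its end, in the units of the state.
- get_state(): the state, without advancing time (a new reading comes with each control period).
- read_camera(name): name is "scene" or "side" or "wrist"; returns the picture (480x640x3 uint8, blue, green, red); there is no depth.
- camera_info(name): a dict with "K" (3x3 intrinsics, pixels), "D" ([k1, k2, p1, p2, k3] as OpenCV has them; the pictures are not rectified), "xyz" and "attitude" of the camera in the world. Camera axes: x right, y down, z forward; pixel columns grow to the right and rows downward; lengths in m; the calibration is good to about 2 mm. A picture is of the moment at which its call begins: read the wrist's pose just before it. camera_info takes no time and is no camera call; for the wrist camera it gives the pose at the moment of the call.
- hand_in(): hands the job in, once; it reports no verdict.
Trained networks look in the newest picture that a camera, given by its name, has taken for a name from the list of things; names that differ only in an ending like _2 or _b are one class to them, and where a whole thing is asked for, a point or a joint stands for the part that bears it (a point fixed in the world has none). Each returns a list of dicts, best first, with "p" (0 to 1); they miss things now and then, are a little off and sometimes report something else, mostly with a low value. They report only what shows in the picture. A call takes as long as a camera call. They do not tell look-alikes from the thing itself.
- silhouettes(camera, label): "pixels" (480x640 bool, what is visible of it) and "box" ([left, top, width, height] in pixels, round what is visible of it).
The state is a dict: "clock": time; "joint_pos": joint angles; "qvel": joint speeds; "tau": joint torques, N m; "tcp_pos": TCP position; "orientation": TCP orientation; "wrist_force": force on the tool from outside, world axes, zero at the start; "ft_torque": the same for the moment, N m; "finger_gap": finger opening in m.
Only numpy, scipy, OpenCV 4.12 (cv2) and the standard library are available. Lean on these libraries where they do the work, as an engineer would, in place of code of your own. Each camera call takes 0.05 s, during which the arm holds its last target. There are 200 camera calls.

## Working session

There is one attempt and no reset: what is moved stays moved. The work goes in short steps, Python scripts to look and compute and a tool call to move; the robot and the scene stay as the last step left them, time stands still between calls to the robot, and variables do not carry over. Pictures are saved under pics/ and viewed, about 8 in all and at most 12, crops included, and the job is handed in when it is done.

Besides the shell and the picture viewer there is one more tool, called after ">>>" in YAML: its name, and indented under it one key for each argument. send_rows: Moves the arm, as the interface text tells. Its arguments: {"type":"object","properties":{"series":{"type":"array"},"newtons":{"type":"number"}},"required":["series"]}

```bash
ls; mkdir -p pics
cat > h.py <<'E'
from workcell import *
import numpy as np, cv2
from scipy.spatial.transform import Rotation as R
def rot(q): return R.from_quat([q[1],q[2],q[3],q[0]]).as_matrix()
def cam(n):
    c=camera_info(n); return np.array(c["K"]),np.array(c["D"],float),np.array(c["xyz"]),rot(c["attitude"])
def proj(n,P,c=None):
    K,D,t,M=c or cam(n); P=np.atleast_2d(P).astype(float)
    return cv2.projectPoints(P,cv2.Rodrigues(M.T)[0],-M.T@t,K,D)[0].reshape(-1,2)
def ray(n,uv,z,c=None):
    K,D,t,M=c or cam(n); uv=np.atleast_2d(uv).astype(float)
    p=cv2.undistortPoints(uv.reshape(-1,1,2),K,D).reshape(-1,2)
    d=np.c_[p,np.ones(len(p))]@M.T
    return t+d*((z-t[2])/d[:,2])[:,None]
E
cat > a.py <<'E'
from h import *
s=get_state(); print(s)
for n in ["scene","side"]:
    im=read_camera(n); cv2.imwrite(f"pics/{n}0.png",im); c=cam(n); print(n,c[2],c[3].round(3).tolist(),c[0][0,0])
    for l in ["stand","tube","saddle","beaker","petri","timer"]:
        for d in silhouettes(n,l)[:4]:
            m=d["pixels"]; y,x=np.nonzero(m); print(l,round(d["p"],2),d["box"],len(x),ray(n,[x.mean(),y.mean()],0.02,c).round(3).tolist())
E
python3 a.py
```

```text
pics
{'clock': 0.0, 'joint_pos': array([-1.43457920e+00,  3.14037816e-01,  4.50168727e-02,  1.30361777e+00,
        5.38327425e-06,  1.43119002e+00]), 'qvel': array([-1.23728031e-03, -1.58925779e-03, -7.67565408e-05,  2.32368987e-04,
       -5.79027151e-04,  5.86120888e-04]), 'tau': array([-1.67914145e-04, -4.80622780e+01,  2.98537284e+01,  1.93740567e-02,
        3.49145455e-05, -1.20577238e-05]), 'tcp_pos': array([ 0.15651536, -0.55276861,  0.23040309]), 'orientation': array([-9.21188518e-04,  9.90504822e-01,  1.37474901e-01,  4.25267981e-06]), 'wrist_force': array([ 0.22468806, -0.01063115, -0.06222395]), 'ft_torque': array([-0.03544765, -0.01755476, -0.0408607 ]), 'finger_gap': 0.08568370270559886}
scene [-0.35284056  0.50656691  0.90931684] [[-0.461, -0.545, 0.701], [-0.887, 0.275, -0.37], [0.009, -0.792, -0.61]] 613.5802093870832
stand 0.61 [251.8, 232.9, 105.8, 61.4] 3074 [[0.62, 0.067, 0.02]]
tube 0.64 [234.0, 208.0, 126.8, 65.9] 1468 [[0.703, 0.046, 0.02]]
saddle 0.6 [364.8, 285.2, 26.9, 27.0] 380 [[0.449, -0.029, 0.02]]
beaker 0.74 [245.4, 211.4, 21.5, 35.8] 706 [[0.797, 0.108, 0.02]]
petri 0.77 [222.9, 339.0, 33.7, 29.6] 635 [[0.432, 0.288, 0.02]]
timer 0.18 [232.6, 209.9, 129.4, 64.3] 1416 [[0.703, 0.047, 0.02]]
side [ 0.2843692  -0.72695528  0.40758647] [[0.914, -0.15, 0.377], [-0.406, -0.367, 0.837], [0.013, -0.918, -0.396]] 446.47702548671134
tube 0.72 [274.3, 195.6, 87.0, 48.3] 1054 [[0.701, 0.191, 0.02]]
saddle 0.94 [226.1, 261.1, 25.5, 37.6] 592 [[0.44, -0.021, 0.02]]
saddle 0.63 [241.7, 288.6, 18.4, 25.8] 420 [[0.443, -0.104, 0.02]]
beaker 0.87 [349.9, 205.1, 24.6, 34.3] 642 [[0.796, 0.155, 0.02]]
petri 0.61 [193.4, 222.7, 24.3, 12.0] 283 [[0.435, 0.252, 0.02]]
timer 0.8 [249.8, 356.9, 61.6, 49.5] 1922 [[0.426, -0.298, 0.02]]
timer 0.56 [278.1, 199.0, 83.4, 42.0] 993 [[0.701, 0.19, 0.02]]
```

```bash
python3 -c "
from h import *
print({k:v for k,v in globals().items() if 'offset' in k.lower()})"
```

```text
{'grip_point_offset': 0.0187}
```

```bash
python3 -c "
import cv2,numpy as np
a=cv2.imread('pics/scene0.png')[190:370,200:420]; b=cv2.imread('pics/side0.png')[180:420,170:390]
a=cv2.resize(a,None,fx=1.8,fy=1.8,interpolation=2); b=cv2.resize(b,None,fx=1.8,fy=1.8,interpolation=2)
h=max(len(a),len(b)); a=cv2.copyMakeBorder(a,0,h-len(a),0,0,0); cv2.imwrite('pics/both.png',np.hstack([a,b]))"
```

```text
(no output)
```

View pics/both.png

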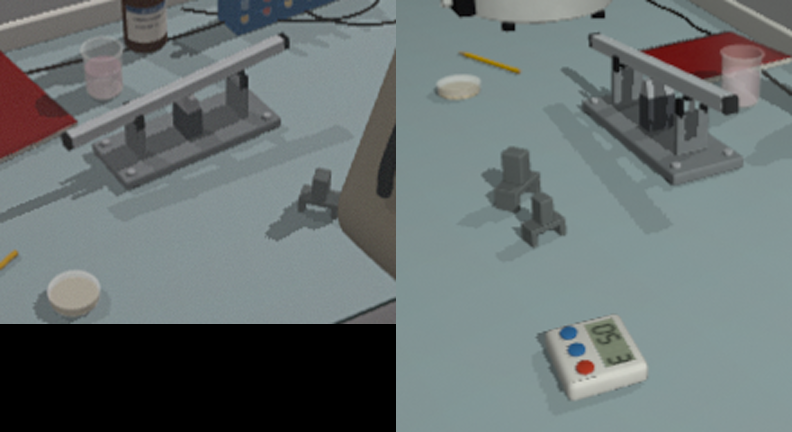

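The picture shows the tube on the stand (scene: ends about (237,268) and (358,213)), beaker behind it, petri and timer. There are two saddles: a large one near side pixel (238,280) and a smaller one near (251,301). The sizes need checking from close by.

```bash
cat >> h.py <<'E'
def tri(obs):
    # obs: list of (cam tuple, uv)
    A=np.zeros((3,3));b=np.zeros(3);L=[]
    for c,uv in obs:
        K,D,t,M=c; p=cv2.undistortPoints(np.array(uv,float).reshape(1,1,2),K,D).ravel()
        d=M@np.r_[p,1]; d/=np.linalg.norm(d); Q=np.eye(3)-np.outer(d,d); A+=Q; b+=Q@t; L.append((t,Q))
    X=np.linalg.solve(A,b); return X,[np.linalg.norm(Q@(X-t)) for t,Q in L]
def down(yaw):  # tool z down, tool x at world angle yaw
    c,s=np.cos(yaw),np.sin(yaw); return np.array([[c,s,0],[s,-c,0],[0,0,-1.]])
def rel(p,M,s=None):
    s=s or get_state(); W=rot(s["orientation"])
    return (W.T@(np.array(p)-s["tcp_pos"])*100).round(2), np.degrees(R.from_matrix(W.T@M).as_rotvec()).round(2)
E
python3 - <<'E'
from h import *
sc,si=cam("scene"),cam("side")
a=tri([(sc,(237,268)),(si,(279,202))]);b=tri([(sc,(358,213)),(si,(355.6,237))])
print(a,b); d=a[0]-b[0]; print(np.linalg.norm(d),np.degrees(np.arctan2(d[1],d[0])))
w=cam("wrist"); s=get_state(); W=rot(s["orientation"]); print(W.round(3)); print("cam in tool",W.T@(w[2]-s["tcp_pos"]),(W.T@w[3]).round(3),w[0])
E
```

```text
(array([0.60995464, 0.22268954, 0.07114495]), [np.float64(0.002302540867694252), np.float64(0.0023025408676943977)]) (array([ 0.6441965 , -0.08765901,  0.09634847]), [np.float64(0.00039882499476639213), np.float64(0.00039882499476634573)])
0.3132474160464873 96.29618032742513
[[ 0.962  0.272 -0.   ]
 [ 0.272 -0.962 -0.   ]
 [-0.     0.    -1.   ]]
cam in tool [ 0.06636106  0.00041117 -0.14282245] [[-0.    -0.964 -0.266]
 [ 1.    -0.     0.001]
 [-0.001 -0.266  0.964]] [[349.14863534   0.         319.85743122]
 [  0.         349.14863534 236.92895198]
 [  0.           0.           1.        ]]
```

```bash
python3 -c "
from h import *
print(rel([0.55,0.10,0.26],down(np.radians(96.3))))"
```

```text
(array([ 55.65, -52.15,  -2.87]), array([ 0.00e+00,  1.00e-02, -8.05e+01]))
```

>>> send_rows:
  series: [55.65,-52.15,-2.9,0,0,-80.5,0.6,55.65,-52.15,-2.9,0,0,-80.5,0.6,55.65,-52.15,-2.9,0,0,-80.5,0.6,55.65,-52.15,-2.9,0,0,-80.5,0.6,55.65,-52.15,-2.9,0,0,-80.5,0.6,55.65,-52.15,-2.9,0,0,-80.5,0.6,55.65,-52.15,-2.9,0,0,-80.5,0.6,55.65,-52.15,-2.9,0,0,-80.5,0.6,55.65,-52.15,-2.9,0,0,-80.5,0.6,55.65,-52.15,-2.9,0,0,-80.5,0.6]

```text
clock: 1.53
tcp_pos: [0.372, -0.1948, 0.2476]
orientation: [0.001, 0.721, 0.693, 0.0]
wrist_force: [0.2, -0.5, -0.7]
finger_gap: 0.0514
```

```bash
python3 -c "
from h import *
print(rel([0.55,0.10,0.26],down(np.radians(96.3))))"
```

```text
(array([30.16, 16.63, -1.25]), array([ 0.05,  0.05, -8.55]))
```

>>> send_rows:
  series: [30.2,16.6,-1.25,0,0,-8.5,0,30.2,16.6,-1.25,0,0,-8.5,0,30.2,16.6,-1.25,0,0,-8.5,0,30.2,16.6,-1.25,0,0,-8.5,0,30.2,16.6,-1.25,0,0,-8.5,0,30.2,16.6,-1.25,0,0,-8.5,0,30.2,16.6,-1.25,0,0,-8.5,0,30.2,16.6,-1.25,0,0,-8.5,0,30.2,16.6,-1.25,0,0,-8.5,0,30.2,16.6,-1.25,0,0,-8.5,0]

```text
clock: 2.37
tcp_pos: [0.552, 0.1004, 0.2591]
orientation: [-0.0, 0.668, 0.744, 0.0]
wrist_force: [0.1, -0.5, 0.0]
finger_gap: 0.0002
```

Run:
```python
from h import *
import pickle
s=get_state(); print(s["clock"],s["tcp_pos"]); c=cam("wrist"); im=read_camera("wrist"); cv2.imwrite("pics/w1.png",im)
out={}
for l in ["stand","tube","saddle"]:
    for d in silhouettes("wrist",l)[:3]:
        m=d["pixels"]; y,x=np.nonzero(m); r=cv2.minAreaRect(np.c_[x,y].astype(np.float32)); out.setdefault(l,[]).append(m)
        print(l,round(d["p"],2),d["box"],len(x),r,ray("wrist",[x.mean(),y.mean()],0.02,c).round(3).tolist())
pickle.dump((c,out),open("w1.pkl","wb"))
```

```text
2.3667 [0.55200029 0.10037445 0.25905208]
stand 0.78 [340.2, 141.1, 89.3, 189.3] 10019 ((381.0799560546875, 237.05999755859375), (82.26203918457031, 190.59498596191406), 3.1798300743103027) [[0.62, 0.079, 0.02]]
tube 0.71 [383.6, 77.8, 28.7, 256.6] 5080 ((398.0346374511719, 206.55142211914062), (23.121089935302734, 255.69436645507812), 1.919810175895691) [[0.636, 0.112, 0.02]]
saddle 0.88 [197.3, 275.0, 44.6, 46.6] 1140 ((217.25001525878906, 295.7500305175781), (26.870054244995117, 48.790367126464844), 45.0) [[0.442, -0.025, 0.02]]
```

View pics/w1.png

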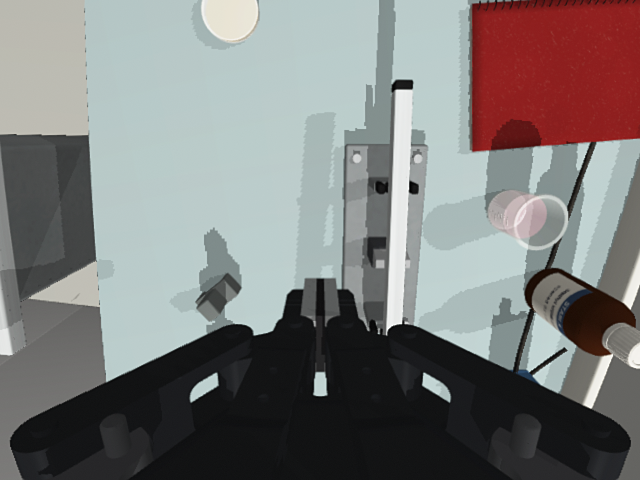

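The wrist picture shows the tube (398,80–330) along the stand, the crest near (390,255) and one saddle at (217,296). The second saddle is hidden by the gripper. I'll fit size models to tell the two apart, and fit the stand and tube.

```bash
cat >> h.py <<'E'
from scipy.optimize import minimize
def box(x0,x1,y0,y1,z0,z1): return np.array([[x,y,z] for x in(x0,x1) for y in(y0,y1) for z in(z0,z1)])
def SAD(k=1.):
    w,d=.0185,.010
    return [k*b for b in (box(-w,-.0125,-d,d,0,.018),box(.0125,w,-d,d,0,.018),box(-w,w,-d,d,.012,.018),box(-.007,.007,-.009,.009,.018,.043))]
def place(bs,p,yaw): 
    M=R.from_euler('z',yaw).as_matrix(); return [b@M.T+p for b in bs]
def rend(c,bs):
    im=np.zeros((480,640),np.uint8)
    for b in bs: cv2.fillConvexPoly(im,cv2.convexHull((proj(None,b,c)*16).round().astype(np.int32)),1,shift=4)
    return im>0
def iou(a,b): return (a&b).sum()/max(1,(a|b).sum())
E
python3 - <<'E'
from h import *
import pickle
cw,o=pickle.load(open("w1.pkl","rb"))
read_camera("side"); cs=cam("side"); sd=silhouettes("side","saddle")
read_camera("scene"); cc=cam("scene"); sc=silhouettes("scene","saddle")
def fit(views,p0):
    best=(9,)
    for k0 in (.8,1,1.25):
      for y0 in np.arange(0,np.pi,np.pi/6):
        f=lambda v:-sum(iou(rend(c,place(SAD(v[3]),[v[0],v[1],0],v[2])),m) for c,m in views)/len(views)
        r=minimize(f,[*p0,y0,k0],method="Nelder-Mead",options=dict(initial_simplex=np.array([*p0,y0,k0])+np.vstack([np.zeros(4),np.diag([.008,.008,.3,.1])]),maxiter=150))
        if r.fun<best[0]: best=(r.fun,r.x.round(4))
    return best
print([ (d["box"],d["p"]) for d in sd],[ (d["box"],d["p"]) for d in sc])
for d in sd[:2]:
    y,x=np.nonzero(d["pixels"]); p=ray(None,[x.mean(),y.mean()],.02,cs)[0,:2]; print("side",d["box"],fit([(cs,d["pixels"])],p))
m=o["saddle"][0]; y,x=np.nonzero(m); p=ray(None,[x.mean(),y.mean()],.02,cw)[0,:2]
print("wrist",fit([(cw,m)],p))
a=max(sd,key=lambda d:d["pixels"].sum()); print("wrist+side",fit([(cw,m),(cs,a["pixels"])],p))
# stand & tube
im=cv2.imread("pics/w1.png")
E
```

```text
[([237.3, 287.6, 24.5, 27.6], 0.75), ([224.7, 259.6, 26.2, 39.5], 0.65)] []
side [237.3, 287.6, 24.5, 27.6] (np.float64(-0.9369369369369369), array([ 0.4453, -0.0987,  0.1946,  0.9312]))
side [224.7, 259.6, 26.2, 39.5] (np.float64(-0.9587155963302753), array([ 0.4404, -0.0242,  0.7756,  1.2187]))
wrist (np.float64(-0.9608510638297872), array([ 0.4402, -0.0256,  0.7474,  1.2375]))
wrist+side (np.float64(-0.9519151741765337), array([ 0.4403, -0.0252,  0.7558,  1.2271]))
```

```bash
cat >> h.py <<'E'
def STAND(p,yaw): return place([box(-.045,.045,-.115,.115,0,.014),box(-.017,.017,-.004,.004,.014,.075),box(-.019,-.012,-.08,-.07,.014,.08),box(.012,.019,-.08,-.07,.014,.08),box(-.019,-.012,.07,.08,.014,.08),box(.012,.019,.07,.08,.014,.08)],[*p,0],yaw)
def TUBE(mid,yaw,pitch):
    # mid=centre of tube body; pitch>0: +y end down
    M=R.from_euler('ZX',[yaw,-pitch]).as_matrix(); return [box(-.008,.008,-.16,.16,-.009,.009)@M.T+mid]
E
cat > fs.py <<'E'
from h import *
import pickle
cw,o=pickle.load(open("w1.pkl","rb")); cs=cam("side"); cc=cam("scene")
V=[]
for n,c in (("side",cs),("scene",cc)):
    read_camera(n); a=silhouettes(n,"stand");b=silhouettes(n,"tube")
    V.append((n,c,a[0]["pixels"] if a and n=="scene" else None,b[0]["pixels"] if b else None,480))
V.append(("w",cw,o["stand"][0],o["tube"][0],272))
def f(v,pr=False):
    t=0;n=0
    S=STAND(v[:2],v[2]); T=TUBE(v[3:6],v[6],v[7])
    for nm,c,a,b,r in V:
        tm=rend(c,T)
        if b is not None: q=iou(tm[:r],b[:r]); t+=q;n+=1; pr and print(nm,"tube",round(q,3))
        if a is not None: q=iou((rend(c,S)&~tm)[:r],a[:r]&~tm[:r]); t+=q;n+=1; pr and print(nm,"stand",round(q,3))
    return -t/n
x0=np.array([.627,.0675,.11,.627,.0675,.084,.11,.087]); best=None
for k in range(4):
    r=minimize(f,x0,method="Nelder-Mead",options=dict(initial_simplex=x0+np.vstack([np.zeros(8),np.diag([.006,.006,.03,.005,.008,.006,.03,.03])*(-1)**k]),maxiter=500)); x0=r.x
print(r.fun,x0.round(4)); f(x0,True)
M=R.from_euler('z',x0[2]).as_matrix(); print("tube mid in knife frame",(M.T@(x0[3:6]-[x0[0],x0[1],.075])).round(4))
pickle.dump(x0,open("stand.pkl","wb"))
E
python3 fs.py; python3 -c "
from h import *
print(rel([0.60,0.17,0.26],down(np.radians(-83.5))))"
```

```text
-0.8392584117822199 [0.6298 0.0571 0.1243 0.6283 0.0689 0.0828 0.1048 0.0823]
side tube 0.843
scene tube 0.66
scene stand 0.809
w tube 0.912
w stand 0.972
tube mid in knife frame [-0.0001  0.0119  0.0078]
(array([ 6.72,  5.65, -0.03]), array([ 1.000e-02, -1.000e-02,  1.794e+02]))
```

>>> send_rows:
  series: [15,4,3,0,0,-70,0,15,4,3,0,0,-70,0,15,4,3,0,0,-70,0,15,4,3,0,0,-70,0,15,4,3,0,0,-70,0,15,4,3,0,0,-70,0,15,4,3,0,0,-70,0,15,4,3,0,0,-70,0,15,4,3,0,0,-70,0,15,4,3,0,0,-70,0]

```text
clock: 3.9
tcp_pos: [0.5751, 0.2511, 0.2294]
orientation: [-0.0, 0.119, 0.993, -0.0]
wrist_force: [-0.2, -0.0, 0.0]
finger_gap: 0.0001
```

>>> send_rows:
  series: [0,0,0,0,0,-70,0,0,0,0,0,0,-70,0,0,0,0,0,0,-70,0,0,0,0,0,0,-70,0,0,0,0,0,0,-70,0,0,0,0,0,0,-70,0,0,0,0,0,0,-70,0,0,0,0,0,0,-70,0,0,0,0,0,0,-70,0,0,0,0,0,0,-70,0]

```text
clock: 4.73
tcp_pos: [0.5751, 0.251, 0.2295]
orientation: [-0.0, -0.472, 0.882, -0.0]
wrist_force: [0.6, -0.6, -0.5]
finger_gap: 0.0002
```

```bash
python3 -c "
from h import *
print(get_state()['joint_pos'].round(2),rel([0.607,0.262,0.16],down(np.radians(-83.5))))"
```

```text
[ 0.28  0.42  0.19  1.35 -0.   -0.7 ] (array([-2.69, -2.04,  6.95]), array([ 0.000e+00, -1.000e-02, -4.023e+01]))
```

>>> send_rows:
  series: [-2.7,-2.0,7,0,0,-40.2,0,-2.7,-2.0,7,0,0,-40.2,0,-2.7,-2.0,7,0,0,-40.2,0,-2.7,-2.0,7,0,0,-40.2,0,-2.7,-2.0,7,0,0,-40.2,0,-2.7,-2.0,7,0,0,-40.2,0,-2.7,-2.0,7,0,0,-40.2,0,-2.7,-2.0,7,0,0,-40.2,0]

```text
clock: 5.4
tcp_pos: [0.6068, 0.2621, 0.1595]
orientation: [0.0, 0.743, -0.669, -0.0]
wrist_force: [-0.5, 0.2, 0.4]
finger_gap: -0.0002
```

```bash
cat > ov.py <<'E'
from h import *
import pickle,sys
x=pickle.load(open("stand.pkl","rb")); s=get_state(); print(s["clock"],s["tcp_pos"]); c=cam("wrist"); im=read_camera("wrist")
cv2.imwrite("pics/raw.png",im)
for b in STAND(x[:2],x[2])+TUBE(x[3:6],x[6],x[7]):
    cv2.polylines(im,[cv2.convexHull(proj(None,b,c).astype(np.int32))],1,(0,0,255),1)
cv2.imwrite(sys.argv[1],im)
E
python3 ov.py pics/w2.png
```

```text
5.4 [0.60681188 0.26209923 0.15946661]
```

View pics/w2.png

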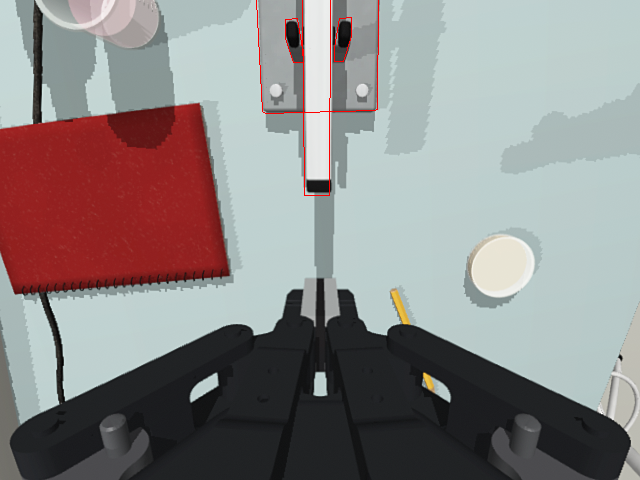

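The overlay fits: the tube end is at (318,185) and the fingers are in line with it. I'll lower behind the +y end and push gently along the tilted axis.

>>> send_rows:
  series: [0,0,4,0,0,0,0,0,0,8,0,0,0,0,0,0,10.4,0,0,0,0,0,0,10.4,0,0,0,0,0.7,0,10.4,0,0,0,0,1.4,0,10.4,0,0,0,0,1.8,0,10.4,0,0,0,0,1.8,0,10.4,0,0,0,0]

```text
clock: 6.12
tcp_pos: [0.6107, 0.2433, 0.0583]
orientation: [-0.002, 0.743, -0.669, 0.001]
wrist_force: [-0.1, 0.8, 0.9]
finger_gap: -0.0002
```

>>> send_rows:
  series: [0.2,0,0,0,0,0,0,0.4,0,-0.03,0,0,0,0,0.6,0,-0.05,0,0,0,0,0.8,0,-0.07,0,0,0,0,1.0,0,-0.08,0,0,0,0,1.2,0,-0.1,0,0,0,0,1.4,0,-0.12,0,0,0,0,1.6,0,-0.13,0,0,0,0,1.8,0,-0.15,0,0,0,0,1.8,0,-0.15,0,0,0,0]

```text
clock: 6.95
tcp_pos: [0.6108, 0.2259, 0.0572]
orientation: [0.0, 0.744, -0.668, 0.0]
wrist_force: [-0.9, 3.8, 0.5]
finger_gap: -0.0
```

```bash
cat > tb.py <<'E'
from h import *
import pickle
x=pickle.load(open("stand.pkl","rb")); V=[]; s=get_state(); print(s["clock"],s["tcp_pos"].round(4),s["wrist_force"].round(1))
for n in ("side","scene"):
    read_camera(n); b=[d for d in silhouettes(n,"tube")]
    if b: V.append((n,cam(n),b[0]["pixels"]))
M=R.from_euler('z',x[2]).as_matrix(); k=np.array([x[0],x[1],.075])
def f(v): return -np.mean([iou(rend(c,TUBE(k+M@np.array([v[0],v[1],v[2]]),x[6]+v[4],v[3])),m) for n,c,m in V])
x0=np.array([0,-.01,.009,.03,0])
for i in range(3):
    r=minimize(f,x0,method="Nelder-Mead",options=dict(initial_simplex=x0+np.vstack([np.zeros(5),np.diag([.004,.01,.004,.05,.02])*(-1)**i]),maxiter=300)); x0=r.x
print([n for n,_,_ in V],r.fun,"mid x,y,z, pitch,dyaw",x0.round(4))
c=cam("wrist"); im=read_camera("wrist"); cv2.imwrite("pics/w_%d.png"%int(s["clock"]*10),im)
E
python3 tb.py
```

```text
6.95 [0.6108 0.2259 0.0572] [-0.9  3.8  0.5]
['scene'] -0.35586734693877553 mid x,y,z, pitch,dyaw [ 0.0015 -0.0037  0.006   0.0314  0.0124]
```

```bash
cat > mont.py <<'E'
import cv2,numpy as np,sys
from h import *
a=read_camera("side")[185:265,260:390]; b=read_camera("scene")[190:300,215:385]; w=read_camera("wrist")[0:330,130:510]
a=cv2.resize(a,(390,240),interpolation=2); b=cv2.resize(b,(390,252),interpolation=2)
L=np.vstack([a,b]); w=cv2.copyMakeBorder(w,0,len(L)-330,0,0,0); cv2.imwrite(sys.argv[1],np.hstack([L,w]))
E
python3 mont.py pics/m1.png
```

```text
(no output)
```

View pics/m1.png

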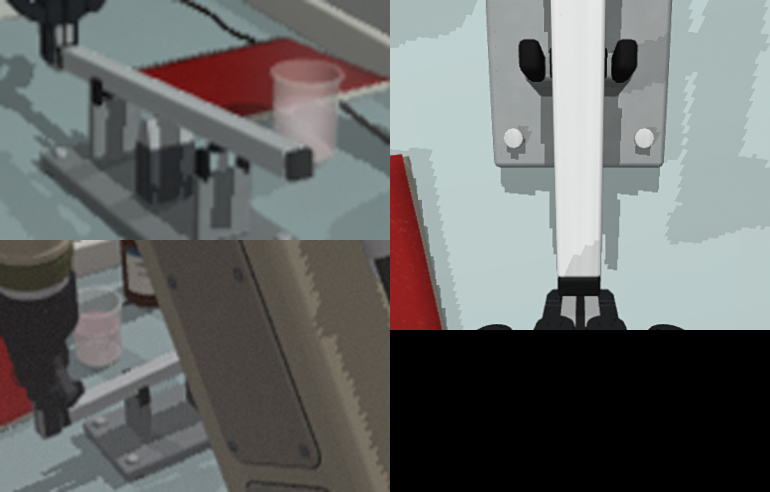

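Tube is in line with the fingers, plug against them (wrist (319,290)), still tipped. I'll measure tilt from the side camera with the position known from the fingers.

```bash
cat > tl.py <<'E'
from h import *
import pickle,sys
x=pickle.load(open("stand.pkl","rb")); s=get_state()
M=R.from_euler('z',x[2]).as_matrix(); k=np.array([x[0],x[1],.075])
q=M.T@(s["tcp_pos"]-k); print(s["clock"],"tcp in knife",q.round(4),"F",s["wrist_force"].round(1))
c=cam("side"); im=read_camera("side"); b=silhouettes("side","tube")
if not b: print("none"); sys.exit()
b=max(b,key=lambda d:d["p"]); m=b["pixels"]; print("p",b["p"],"box",np.round(b["box"],1))
def f(v,y=None):
    y=v[0] if y is None else y; p=v[-1]
    e=np.sign(p)*.004; u=np.array([0,np.cos(p),-np.sin(p)]); n=np.array([0,np.sin(p),np.cos(p)])
    mid=np.array([0,e,0])+u*(y-e)+.009*n
    t=rend(c,TUBE(k+M@mid,x[6],p)); xs=slice(300,640)
    return -iou(t[:,xs],m[:,xs])
g=[(f((y,p)),y,p) for y in np.arange(-.06,.021,.002) for p in np.arange(-.1,.101,.01)]; g.sort()
for v in g[:4]: print(np.round(v,3))
w=np.array([v[1:] for v in g if v[0]<g[0][0]+.02]); print("mean near-best y,p",w.mean(0).round(4),len(w))
E
python3 tl.py
```

```text
7.35 tcp in knife [ 0.0019  0.17   -0.0181] F [-1.1  0.7  1.2]
p 0.87 box [280.3 198.7  86.1  44.1]
[-0.881  0.006  0.07 ]
[-0.876  0.006  0.08 ]
[-0.872  0.004  0.08 ]
[-0.869  0.002  0.07 ]
mean near-best y,p [0.0043 0.0787] 8
```

>>> send_rows:
  series: [0.2,0,-0.02,0,0,0,0,0.4,0,-0.03,0,0,0,0,0.6,0,-0.05,0,0,0,0,0.8,0,-0.07,0,0,0,0,1.0,0,-0.08,0,0,0,0,1.0,0,-0.08,0,0,0,0,0.7,0,-0.08,0,0,0,0,0.4,0,-0.08,0,0,0,0,0.4,0,-0.08,0,0,0,0]

```text
clock: 8.2
tcp_pos: [0.611, 0.2224, 0.0577]
orientation: [0.0, 0.744, -0.668, 0.0]
wrist_force: [-0.2, 0.0, -0.0]
finger_gap: -0.0
```

```bash
python3 tl.py
```

```text
8.2 tcp in knife [ 0.0018  0.1664 -0.0173] F [-0.2  0.  -0. ]
none
```

```bash
python3 tl.py;python3 tl.py
```

```text
8.3 tcp in knife [ 0.0018  0.1662 -0.0172] F [ 0.  -0.2  1. ]
p 0.73 box [280.5 197.9  89.2  48.6]
[-0.912 -0.008  0.07 ]
[-0.902 -0.008  0.06 ]
[-0.899 -0.008  0.08 ]
[-0.898 -0.004  0.07 ]
mean near-best y,p [-0.0054  0.0686] 7
8.4 tcp in knife [ 0.0018  0.1662 -0.0172] F [-0.2 -0.6 -0.5]
p 0.69 box [280.4 197.9  89.   47.2]
[-0.88  -0.008  0.07 ]
[-0.874 -0.008  0.08 ]
[-0.861 -0.004  0.07 ]
[-0.859 -0.01   0.08 ]
mean near-best y,p [-0.0067  0.0733] 3
```

>>> send_rows:
  series: [0.3,0,-0.02,0,0,0,0,0.6,0,-0.05,0,0,0,0,0.8,0,-0.07,0,0,0,0,1.0,0,-0.08,0,0,0,0,1.0,0,-0.08,0,0,0,0,0.7,0,-0.08,0,0,0,0,0.4,0,-0.08,0,0,0,0,0.4,0,-0.08,0,0,0,0,0.4,0,-0.08,0,0,0,0]

```text
clock: 9.25
tcp_pos: [0.6114, 0.2185, 0.0586]
orientation: [0.0, 0.744, -0.668, 0.0]
wrist_force: [0.1, 0.4, -0.8]
finger_gap: -0.0002
```

```bash
python3 tl.py|sed -n '1,3p;7p';python3 tl.py|sed -n '2,3p;7p'
```

```text
9.25 tcp in knife [ 0.0018  0.1625 -0.0164] F [ 0.1  0.4 -0.8]
p 0.64 box [281.1 196.3  89.3  51.5]
[-0.83  -0.014  0.08 ]
mean near-best y,p [-0.0133  0.0733] 3
none
```

>>> send_rows:
  series: [0.3,0,-0.02,0,0,0,0,0.6,0,-0.05,0,0,0,0,0.8,0,-0.07,0,0,0,0,1.0,0,-0.08,0,0,0,0,1.0,0,-0.08,0,0,0,0,0.7,0,-0.08,0,0,0,0,0.4,0,-0.08,0,0,0,0,0.4,0,-0.08,0,0,0,0,0.4,0,-0.08,0,0,0,0]

```text
clock: 10.2
tcp_pos: [0.6119, 0.2145, 0.0595]
orientation: [0.0, 0.744, -0.668, 0.0]
wrist_force: [-0.4, -1.1, -0.3]
finger_gap: -0.0001
```

```bash
python3 tl.py|sed -n '1,3p;7p';python3 tl.py|sed -n '2,3p;7p'
```

```text
10.2 tcp in knife [ 0.0017  0.1585 -0.0155] F [-0.4 -1.1 -0.3]
p 0.79 box [281.2 197.2  91.4  51.8]
[-0.885 -0.014  0.07 ]
mean near-best y,p [-0.012   0.0625] 4
p 0.63 box [281.  200.8  91.   49.3]
[-0.835 -0.014  0.07 ]
mean near-best y,p [-0.01    0.0673] 11
```

>>> send_rows:
  series: [0.3,0,-0.02,0,0,0,0,0.6,0,-0.05,0,0,0,0,0.8,0,-0.07,0,0,0,0,1.0,0,-0.08,0,0,0,0,1.0,0,-0.08,0,0,0,0,0.7,0,-0.08,0,0,0,0,0.4,0,-0.08,0,0,0,0,0.4,0,-0.08,0,0,0,0,0.4,0,-0.08,0,0,0,0]

```text
clock: 11.15
tcp_pos: [0.6123, 0.2105, 0.0602]
orientation: [0.0, 0.744, -0.668, 0.0]
wrist_force: [0.6, -0.4, 1.3]
finger_gap: -0.0001
```

```bash
python3 tl.py|sed -n '1,3p;7p';python3 tl.py|sed -n '2,3p;7p'
```

```text
11.15 tcp in knife [ 0.0016  0.1545 -0.0148] F [ 0.6 -0.4  1.3]
p 0.63 box [279.6 200.4  93.2  48. ]
[-0.86  -0.014  0.07 ]
mean near-best y,p [-0.016   0.0733] 3
p 0.67 box [282.6 197.8  88.6  50.5]
[-0.894 -0.014  0.07 ]
mean near-best y,p [-0.0195  0.0691] 11
```

>>> send_rows:
  series: [0.3,0,-0.02,0,0,0,0,0.6,0,-0.05,0,0,0,0,0.8,0,-0.07,0,0,0,0,1.0,0,-0.08,0,0,0,0,1.0,0,-0.08,0,0,0,0,0.7,0,-0.08,0,0,0,0,0.4,0,-0.08,0,0,0,0,0.4,0,-0.08,0,0,0,0,0.4,0,-0.08,0,0,0,0]

```text
clock: 12.1
tcp_pos: [0.6128, 0.2066, 0.0611]
orientation: [0.0, 0.744, -0.668, 0.0]
wrist_force: [0.1, 0.1, 0.3]
finger_gap: -0.0004
```

```bash
python3 tl.py|sed -n '1,3p;7p';python3 tl.py|sed -n '2,3p;7p'; python3 mont.py pics/m2.png
```

```text
12.1 tcp in knife [ 0.0016  0.1504 -0.0139] F [0.1 0.1 0.3]
p 0.93 box [281.8 200.5  92.1  49.5]
[-0.926 -0.024  0.07 ]
mean near-best y,p [-0.023  0.07 ] 2
p 0.8 box [283.9 200.3  92.3  49.9]
[-0.881 -0.024  0.07 ]
mean near-best y,p [-0.0216  0.07  ] 9
```

>>> send_rows:
  series: [0.3,0,0.1,0,0,0,0,0.6,0,0.1,0,0,0,0,0.8,0,0.1,0,0,0,0,1.0,0,0.07,0,0,0,0,1.0,0,0.07,0,0,0,0,0.7,0,0.07,0,0,0,0,0.4,0,0.07,0,0,0,0,0.4,0,0.07,0,0,0,0,0.4,0,0.07,0,0,0,0]

```text
clock: 13.2
tcp_pos: [0.6132, 0.2026, 0.0604]
orientation: [0.0, 0.744, -0.668, 0.0]
wrist_force: [0.4, -0.4, 0.5]
finger_gap: 0.0003
```

```bash
python3 tl.py|sed -n '1,3p;7p';python3 tl.py|sed -n '2,3p;7p'
```

```text
13.2 tcp in knife [ 0.0015  0.1464 -0.0146] F [ 0.4 -0.4  0.5]
p 0.73 box [284.7 199.9  90.4  51.4]
[-0.884 -0.028  0.06 ]
mean near-best y,p [-0.0257  0.055 ] 8
p 0.8 box [285.9 199.5  88.2  53.8]
[-0.891 -0.024  0.05 ]
mean near-best y,p [-0.0257  0.0533] 6
```

>>> send_rows:
  series: [0.3,0,0.1,0,0,0,0,0.6,0,0.1,0,0,0,0,0.8,0,0.1,0,0,0,0,1.0,0,0.07,0,0,0,0,1.0,0,0.07,0,0,0,0,0.7,0,0.07,0,0,0,0,0.4,0,0.07,0,0,0,0,0.4,0,0.07,0,0,0,0,0.4,0,0.07,0,0,0,0]

```text
clock: 14.15
tcp_pos: [0.6136, 0.1986, 0.0597]
orientation: [0.0, 0.744, -0.668, 0.0]
wrist_force: [-0.4, -0.9, -0.4]
finger_gap: 0.0
```

```bash
python3 tl.py|sed -n '1,3p;7p';python3 tl.py|sed -n '2,3p;7p'; python3 mont.py pics/m2.png
```

```text
14.15 tcp in knife [ 0.0015  0.1425 -0.0153] F [-0.4 -0.9 -0.4]
p 0.83 box [284.5 196.6  92.9  63.7]
[-0.866 -0.028 -0.01 ]
mean near-best y,p [-0.0275 -0.0088] 8
p 0.9 box [285.9 198.4  91.6  62.1]
[-0.893 -0.028 -0.01 ]
mean near-best y,p [-0.0313 -0.015 ] 6
```

View pics/m2.png

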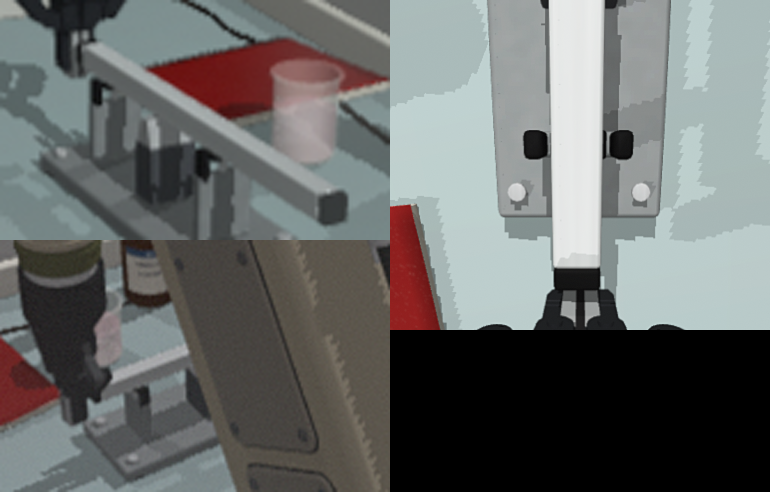

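Side view shows the tube level, its underside clear of the forks. I'll push 1.5 mm more to get off the edge of the balance window, then back away along the axis.

>>> send_rows:
  series: [0.3,0,0,0,0,0,0,0.5,0,0,0,0,0,0,0.6,0,0,0,0,0,0,0.7,0,0,0,0,0,0,0.75,0,0,0,0,0,0,0.75,0,0,0,0,0,0,0.4,0,0,0,0,0,0,-0.5,0,0,0,0,0,0,-2,0,0,0,0,0,0,-4,0,0,0,0,0,0]

```text
clock: 15.33
tcp_pos: [0.6094, 0.2387, 0.0597]
orientation: [0.0, 0.743, -0.669, 0.0]
wrist_force: [-0.2, -0.0, -0.1]
finger_gap: -0.0002
```

```bash
python3 tl.py|sed -n '1,3p;7p';python3 tl.py|sed -n '2,3p;7p'
```

```text
15.3333 tcp in knife [ 0.0023  0.1827 -0.0153] F [-0.2 -0.  -0.1]
p 0.73 box [285.9 197.2  90.1  64.6]
[-0.876 -0.028 -0.02 ]
mean near-best y,p [-0.0293 -0.0167] 6
p 0.63 box [284.8 196.8  91.7  64.9]
[-0.886 -0.028 -0.02 ]
mean near-best y,p [-0.03   -0.0214] 7
```

>>> send_rows:
  series: [-1,0,-4,0,0,0,0.5,-1,0,-8,0,0,0,0.5,-1,0,-12,0,0,0,0.5,-1,0,-16,0,0,0,0.5,-1,0,-16,0,0,0,0.5]

```text
clock: 15.95
tcp_pos: [0.6119, 0.2489, 0.2296]
orientation: [-0.006, 0.744, -0.668, 0.004]
wrist_force: [1.4, 0.2, 1.4]
finger_gap: 0.0423
```

```bash
python3 -c "
from h import *
print(rel([0.450,-0.02,0.20],down(np.radians(-83.5))))"
```

```text
(array([25.02, 19.  ,  2.65]), array([-0.82,  0.1 , -0.39]))
```

>>> send_rows:
  series: [25,19,2,0,0,0,0.5,25,19,2,0,0,0,0.5,25,19,2,0,0,0,0.5,25,19,2,0,0,0,0.5,25,19,2,0,0,0,0.5,25,19,2,0,0,0,0.5,25,19,2,0,0,0,0.5,25,19,2,0,0,0,0.5,25,19,2,0,0,0,0.5,25,19,2,0,0,0,0.5]

```text
clock: 16.78
tcp_pos: [0.4455, -0.0219, 0.1998]
orientation: [-0.0, 0.743, -0.67, 0.0]
wrist_force: [-0.2, 0.3, 0.4]
finger_gap: 0.0423
```

```bash
cat > sd.py <<'E'
from h import *
import pickle
cs=cam("side"); s=get_state(); print(s["clock"],s["tcp_pos"].round(4)); c=cam("wrist"); im=read_camera("wrist")
ds=silhouettes("wrist","saddle"); print([(np.round(d["box"]),round(d["p"],2)) for d in ds])
for d in ds[:2]:
    m=d["pixels"]; y,x=np.nonzero(m); p0=ray(None,[x.mean(),y.mean()],.02,c)[0,:2]; best=(9,)
    for k0 in (1,1.22):
      for y0 in np.arange(0,np.pi,np.pi/6):
        f=lambda v:-iou(rend(c,place(SAD(v[3]),[v[0],v[1],0],v[2])),m)
        r=minimize(f,[*p0,y0,k0],method="Nelder-Mead",options=dict(initial_simplex=np.array([*p0,y0,k0])+np.vstack([np.zeros(4),np.diag([.006,.006,.3,.08])]),maxiter=150))
        if r.fun<best[0]: best=(r.fun,r.x)
    print(d["box"],best); v=best[1]
    for b in place(SAD(v[3]),[v[0],v[1],0],v[2]): cv2.polylines(im,[cv2.convexHull(proj(None,b,c).astype(np.int32))],1,(0,0,255),1)
cv2.imwrite("pics/s1.png",im)
E
python3 sd.py; python3 fs.py | head -0; python3 tl.py
```

```text
16.7833 [ 0.4455 -0.0219  0.1998]
[(array([306., 112.,  46.,  32.]), 0.7)]
[305.8, 112.5, 45.6, 31.6] (np.float64(-0.9719157472417251), array([ 0.44539657, -0.10152575,  0.31596182,  0.97416451]))
17.1833 tcp in knife [-0.1928 -0.0528  0.1246] F [ 0.5  0.1 -0. ]
p 0.76 box [287.3 194.2  88.3  67.2]
[-0.821 -0.024 -0.03 ]
[-0.818 -0.028 -0.03 ]
[-0.817 -0.024 -0.04 ]
[-0.812 -0.028 -0.04 ]
mean near-best y,p [-0.0266 -0.0329] 7Exception ignored on flushing sys.stdout:
BrokenPipeError: [Errno 32] Broken pipe
```

View pics/s1.png

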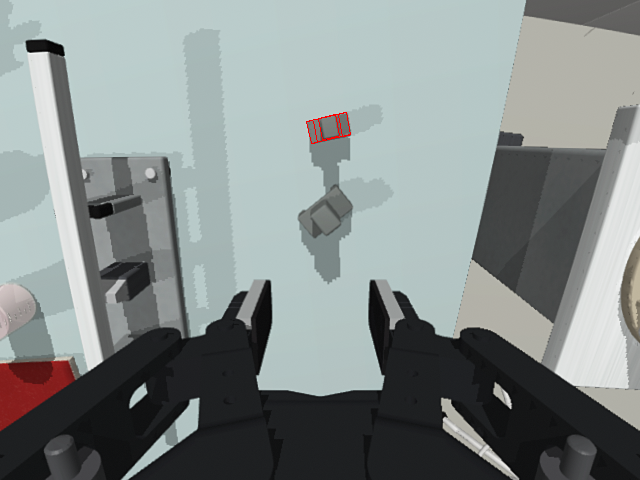

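Overlay matches the small saddle at (328,128), scale about 0.97, so it is the right one. The decoy is the larger one at (327,210). I'll restore the stand fit, which I reran by mistake, and recheck the tilt.

```bash
python3 - <<'E'
import pickle,numpy as np
print(pickle.load(open("stand.pkl","rb")).round(4))
pickle.dump(np.array([.6298,.0571,.1243,.6283,.0689,.0828,.1048,.0823]),open("stand.pkl","wb"))
E
python3 tl.py
cat > t2.py <<'E'
from h import *
import pickle
x=pickle.load(open("stand.pkl","rb")); M=R.from_euler('z',x[2]).as_matrix(); k=np.array([x[0],x[1],.075])
V=[]
for n in ("side","scene"):
    read_camera(n); b=silhouettes(n,"tube")
    for d in b[:1]: V.append((n,cam(n),d["pixels"])); print(n,d["p"],np.round(d["box"],1))
for n,c,m in V:
    y,xx=np.nonzero(m); 
def f(v): return -np.mean([iou(rend(c,TUBE(k+M@np.array([v[0],v[1],v[2]]),x[6]+v[4],v[3])),m) for n,c,m in V])
x0=np.array([0,-.03,.009,0.,0])
for i in range(3):
    r=minimize(f,x0,method="Nelder-Mead",options=dict(initial_simplex=x0+np.vstack([np.zeros(5),np.diag([.004,.01,.004,.05,.02])*(-1)**i]),maxiter=300)); x0=r.x
print(r.fun,"x,y,z,pitch,dyaw",x0.round(4))
E
python3 t2.py
python3 -c "
from h import *
print(rel([0.4454,-0.1015,0.10],down(.316-np.pi/2)),rel([0.4454,-0.1015,0.012],down(.316-np.pi/2)))"
```

```text
[ 0.6305  0.0578  0.1322  0.6291  0.0636  0.0822  0.1292 -0.0141]
17.2833 tcp in knife [-0.1917 -0.054   0.1246] F [-0.4 -0.4 -0. ]
p 0.93 box [285.4 196.9  91.1  61.5]
[-0.886 -0.028 -0.01 ]
[-0.886 -0.028 -0.02 ]
[-0.884 -0.032 -0.01 ]
[-0.874 -0.032 -0.02 ]
mean near-best y,p [-0.0298 -0.013 ] 10
scene 0.63 [253.5 212.9 102.   47.2]
-0.7201051248357424 x,y,z,pitch,dyaw [-0.0008 -0.0357  0.0104 -0.02    0.0205]
(array([8.03, 0.93, 9.97]), array([  0.  ,  -0.  , -11.98])) (array([ 8.03,  0.93, 18.77]), array([  0.  ,  -0.  , -11.98]))
```

>>> send_rows:
  series: [4,0.5,4,0,0,-6,0.6,8.03,0.93,8,0,0,-12,0.6,8.03,0.93,12,0,0,-12,0.6,8.03,0.93,12,0,0,-12,0.6,8.03,0.93,12,0,0,-12,0.6]

```text
clock: 18.0
tcp_pos: [0.4419, -0.1017, 0.0754]
orientation: [0.001, 0.809, -0.588, -0.004]
wrist_force: [-0.8, 0.2, 0.4]
finger_gap: 0.0512
```

```bash
python3 -c "
from h import *
s=get_state();c=cam('wrist');im=read_camera('wrist')
print(s['tcp_pos'],rel([0.4454,-0.1015,0.021],down(.316-np.pi/2)))
for b in place(SAD(1),[.4454,-.1015,0],.316): cv2.polylines(im,[cv2.convexHull(proj(None,b,c).astype(np.int32))],1,(0,0,255),1)
cv2.imwrite('pics/s2.png',im[150:400,170:470])"
```

```text
[ 0.44188442 -0.10165244  0.07543497] (array([ 0.11, -0.23,  5.68]), array([ 0.23,  0.21, -0.1 ]))
```

View pics/s2.png

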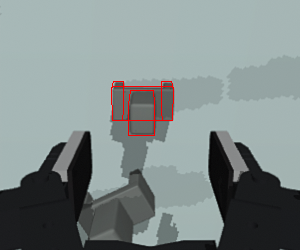

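>>> send_rows:
  series: [0.1,-0.25,0,0,0,0,0.6,0.1,-0.25,2,0,0,0,0.6,0.1,-0.25,4,0,0,0,0.55,0.1,-0.25,5.3,0,0,0,0.55,0.1,-0.25,5.3,0,0,0,0.55,0.1,-0.25,5.3,0,0,0,0.55]

```text
clock: 18.55
tcp_pos: [0.4492, -0.1014, 0.0282]
orientation: [-0.0, 0.81, -0.586, 0.001]
wrist_force: [0.2, 0.1, -0.7]
finger_gap: 0.0468
```

```bash
python3 -c "
from h import *
print(rel([0.4454,-0.1015,0.021],down(.316-np.pi/2)))"
```

```text
(array([-0.11,  0.37,  0.72]), array([-0.08, -0.06,  0.08]))
```

>>> send_rows:
  series: [-0.1,0.37,0.5,0,0,0,0.55,-0.1,0.37,0.65,0,0,0,0.55,-0.1,0.37,0.65,0,0,0,0.55,-0.1,0.37,0.65,0,0,0,0.55,-0.1,0.37,0.65,0,0,0,0.55]

```text
clock: 18.97
tcp_pos: [0.4446, -0.1021, 0.0207]
orientation: [-0.0, 0.81, -0.587, 0.0]
wrist_force: [0.7, -0.1, -0.0]
finger_gap: 0.0471
```

>>> send_rows:
  series: [0,0,0,0,0,0,0,0,0,0,0,0,0,0,0,0,0,0,0,0,0,0,0,0,0,0,0,0,0,0,0,0,0,0,0,0,0,0,0,0,0,0]
  newtons: 25

```text
clock: 19.47
tcp_pos: [0.4444, -0.102, 0.0204]
orientation: [0.0, 0.81, -0.587, 0.0]
wrist_force: [-1.1, 0.3, 3.6]
finger_gap: 0.0136
```

```bash
python3 -c "
from h import *
print(rel([0.4454,-0.1015,0.021],down(.316-np.pi/2)))"
```

```text
(array([-0.01, -0.11, -0.06]), array([-0.01, -0.02,  0.01]))
```

>>> send_rows:
  series: [0,0,-2,0,0,0,0,0,0,-5,0,0,0,0,0,0,-9,0,0,0,0,0,0,-13,0,0,0,0,0,0,-17,0,0,0,0,0,0,-17,0,0,0,0,0,0,-17,0,0,0,0]

```text
clock: 20.05
tcp_pos: [0.446, -0.1026, 0.1927]
orientation: [-0.001, 0.81, -0.587, 0.003]
wrist_force: [0.2, -0.0, -1.0]
finger_gap: 0.0133
```

```bash
python3 -c "
from h import *
s=get_state();print(s['finger_gap'],rel([0.6298,0.0571,0.19],down(.118-np.pi/2)))"
```

```text
0.013252429359744642 (array([ -9.46, -22.44,   0.33]), array([-0.26, -0.19, 11.36]))
```

>>> send_rows:
  series: [-1.5,-3.5,0,0,0,2,0,-3,-7,0,0,0,4,0,-4.5,-10.5,0,0,0,6,0,-6,-14,0,0,0,8,0,-7.5,-17.5,0,0,0,10,0,-8.6,-20.5,0,0,0,11.3,0,-9.4,-22.4,0,0,0,11.3,0,-9.4,-22.4,0,0,0,11.3,0,-9.4,-22.4,0,0,0,11.3,0,-9.4,-22.4,0,0,0,11.3,0]

```text
clock: 20.88
tcp_pos: [0.6264, 0.057, 0.1882]
orientation: [0.001, 0.748, -0.664, -0.001]
wrist_force: [-0.1, 0.6, -0.1]
finger_gap: 0.0132
```

```bash
cat > ch.py <<'E'
from h import *
import pickle,sys
x=pickle.load(open("stand.pkl","rb")); s=get_state(); c=cam("wrist"); im=read_camera("wrist"); raw=im.copy()
M=R.from_euler('z',x[2]).as_matrix(); k=np.array([x[0],x[1],.075]); print(s["clock"],s["finger_gap"],"tcp in knife",(M.T@(s["tcp_pos"]-k)).round(4)); print("to knife",rel([x[0],x[1],.19],down(.118-np.pi/2),s))
b=silhouettes("wrist","tube")
if b:
    m=b[0]["pixels"]; print(b[0]["p"],b[0]["box"]); yy=np.nonzero(m.any(1))[0]; P=[]
    for r in yy[8:-8:6]:
        q=np.nonzero(m[r])[0]
        if len(q)>15: P.append([q.mean(),r])
    X=(ray(None,P,.093,c)-k)@M; print("tube centre line in knife frame (x,y):",X[::4,:2].round(4).tolist()); f=np.polyfit(X[:,1],X[:,0],1); print("x at knife",f[1].round(4),"slope",f[0].round(4))
for q in STAND(x[:2],x[2]): cv2.polylines(im,[cv2.convexHull(proj(None,q,c).astype(np.int32))],1,(0,0,255),1)
Y=np.array([[.02*i,0,0] for i in(-1,1)])@M.T+k; 
cv2.imwrite(sys.argv[1],im)
E
python3 ch.py pics/c1.png; python3 tl.py
```

```text
20.8833 0.013215415926706896 tcp in knife [-0.0034  0.0003  0.1132]
to knife (array([ 0.03, -0.34, -0.18]), array([0.22, 0.01, 0.07]))
0.92 [303.3, 1.8, 26.6, 381.8]
tube centre line in knife frame (x,y): [[-0.0038, -0.1467], [-0.0034, -0.1332], [-0.0033, -0.1194], [-0.0028, -0.1053], [-0.0024, -0.0908], [-0.002, -0.0759], [-0.0018, -0.0605], [-0.0014, -0.0447], [-0.0012, -0.0283], [-0.0007, -0.0114], [-0.0002, 0.0062], [0.0009, 0.0832], [0.0016, 0.105]]
x at knife -0.0006 slope 0.0208
20.9833 tcp in knife [-0.0032 -0.0003  0.1145] F [ 0.6 -0.8 -0.9]
p 0.79 box [284.9 193.3  91.9  64.9]
[-0.87  -0.028 -0.01 ]
[-0.865 -0.028 -0.02 ]
[-0.861 -0.026 -0.02 ]
[-0.855 -0.032 -0.01 ]
mean near-best y,p [-0.027 -0.015] 6
```

View pics/c1.png

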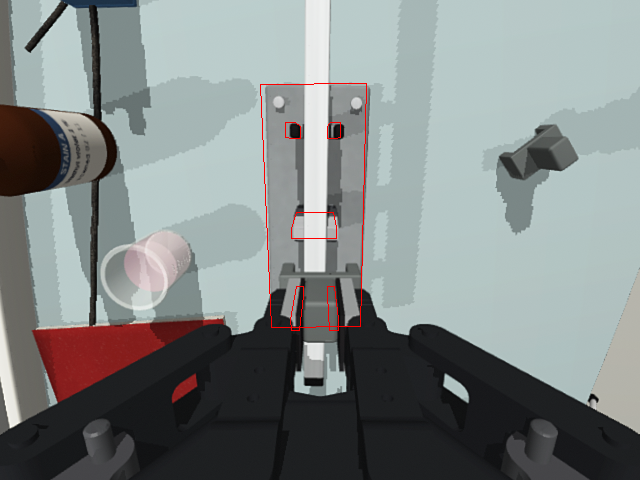

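>>> send_rows:
  series: [0,-0.3,1.5,0,0,0.7,0,0,-0.3,3,0,0,0.7,0,0,-0.3,3.5,0,0,0.7,0,0,-0.3,3.5,0,0,0.7,0,0,-0.3,3.5,0,0,0.7,0,0,-0.3,3.5,0,0,0.7,0]

```text
clock: 21.58
tcp_pos: [0.6312, 0.0572, 0.1563]
orientation: [-0.0, 0.744, -0.668, 0.001]
wrist_force: [0.7, 0.3, 0.2]
finger_gap: 0.0132
```

```bash
python3 ch.py pics/c2.png
python3 - <<'E'
import cv2
im=cv2.imread("pics/c2.png")[60:360,200:440]; cv2.imwrite("pics/c2z.png",cv2.resize(im,None,fx=2,fy=2,interpolation=2))
E
```

```text
21.5833 0.013248318804514625 tcp in knife [ 0.0014 -0.0001  0.0813]
to knife (array([-0.  ,  0.13, -3.37]), array([-0.07, -0.02, -0.66]))
0.9 [309.6, 0.3, 29.7, 393.8]
tube centre line in knife frame (x,y): [[-0.0036, -0.1364], [-0.0034, -0.1247], [-0.003, -0.1127], [-0.0025, -0.1005], [-0.0023, -0.0879], [-0.0024, -0.075], [-0.0021, -0.0617], [-0.0013, -0.0481], [-0.0014, -0.0339], [-0.0009, -0.0192], [-0.0009, -0.004], [0.0001, 0.0627], [0.0011, 0.0815]]
x at knife -0.0006 slope 0.0208
```

View pics/c2z.png

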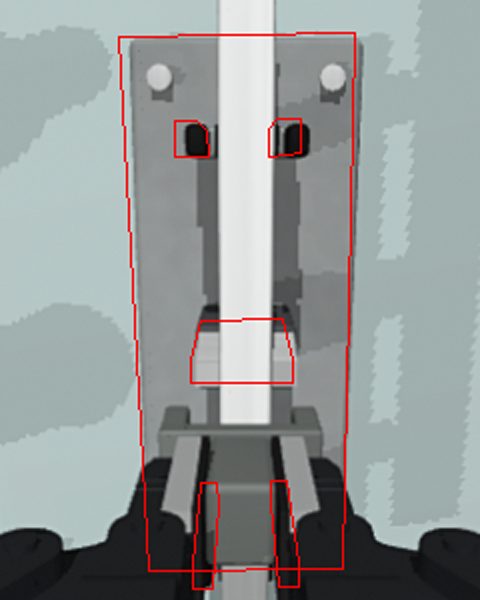

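The saddle is held square over the tube. The tube runs about 2 mm to tool +y of it, and the stand is within about 1 mm of the model. I'll correct both and lower.

>>> send_rows:
  series: [-0.08,0.19,1,0,0,0,0,-0.08,0.19,2,0,0,0,0,-0.08,0.19,3,0,0,0,0,-0.08,0.19,3.5,0,0,0,0,-0.08,0.19,3.5,0,0,0,0,-0.08,0.19,3.5,0,0,0,0,-0.08,0.19,3.5,0,0,0,0]

```text
clock: 22.27
tcp_pos: [0.629, 0.0581, 0.1202]
orientation: [0.0, 0.744, -0.668, 0.0]
wrist_force: [0.5, -0.0, -0.2]
finger_gap: 0.0136
```

```bash
python3 ch.py pics/c3.png;  python3 - <<'E'
import cv2
im=cv2.imread("pics/c3.png")[60:360,200:440]; cv2.imwrite("pics/c3z.png",cv2.resize(im,None,fx=2,fy=2,interpolation=2))
E
```

```text
22.2667 0.013649776133326873 tcp in knife [-0.0007  0.0011  0.0452]
to knife (array([ 0.11, -0.07, -6.98]), array([-0.  , -0.01, -0.64]))
0.76 [303.2, 1.3, 31.7, 393.2]
tube centre line in knife frame (x,y): [[-0.0036, -0.1233], [-0.003, -0.1137], [-0.0028, -0.1038], [-0.0024, -0.0937], [-0.0024, -0.0833], [-0.002, -0.0727], [-0.0018, -0.0617], [-0.0014, -0.0504], [-0.0014, -0.0387], [-0.0009, -0.0266], [-0.0007, -0.0141], [0.0002, 0.0448], [0.0005, 0.0605]]
x at knife -0.0006 slope 0.0197
```

View pics/c3z.png

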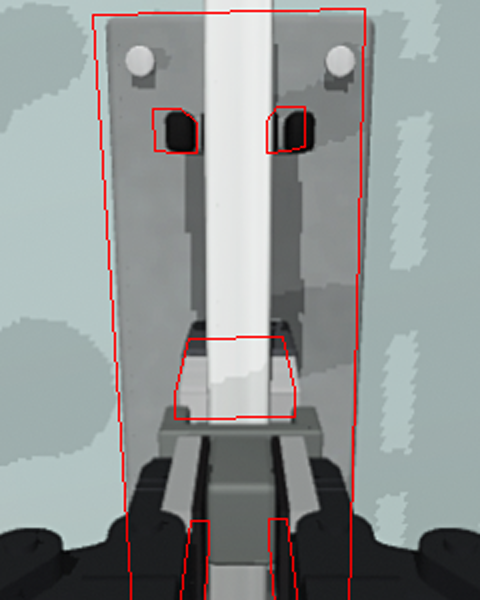

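Saddle is centred on the tube (slot legs 162–320 around the tube's 207–271 in the zoom). Lowering the rest slowly.

>>> send_rows:
  series: [0,0,0.6,0,0,0,0,0,0,1.0,0,0,0,0,0,0,1.3,0,0,0,0,0,0,1.5,0,0,0,0,0,0,1.6,0,0,0,0,0,0,1.7,0,0,0,0,0,0,1.7,0,0,0,0,0,0,1.7,0,0,0,0]

```text
clock: 23.03
tcp_pos: [0.6289, 0.0581, 0.1033]
orientation: [0.0, 0.744, -0.668, 0.0]
wrist_force: [0.9, 0.6, -0.4]
finger_gap: 0.013
```

```bash
python3 ch.py pics/c4.png|head -2; python3 tl.py
```

```text
23.0333 0.013000023341686857 tcp in knife [-0.0008  0.0011  0.0283]
to knife (array([ 0.11, -0.08, -8.67]), array([-0.  , -0.01, -0.64]))
23.1333 tcp in knife [-0.0006  0.001   0.0284] F [ 0.1  0.  -0.2]
p 0.9 box [285.2 195.1  91.   63.9]
[-0.804 -0.028 -0.01 ]
[-0.798 -0.032 -0.01 ]
[-0.795 -0.026 -0.01 ]
[-0.793 -0.028 -0.   ]
mean near-best y,p [-0.0286 -0.01  ] 7
```

>>> send_rows:
  series: [0,0,0.05,0,0,0,0,0,0,0.1,0,0,0,0,0,0,0.14,0,0,0,0,0,0,0.14,0,0,0,0,0,0,0.14,0,0,0,0]

```text
clock: 23.65
tcp_pos: [0.6288, 0.058, 0.1017]
orientation: [0.0, 0.744, -0.668, 0.0]
wrist_force: [-0.1, -1.0, -0.3]
finger_gap: 0.0133
```

>>> send_rows:
  series: [0,0,0,0,0,0,0.2,0,0,0,0,0,0,0.25,0,0,0,0,0,0,0.3,0,0,0,0,0,0,0.35,0,0,0,0,0,0,0.35,0,0,0,0,0,0,0.35,0,0,-1,0,0,0,0.35,0,0,-3,0,0,0,0.35,0,0,-6,0,0,0,0.35,0,0,-6,0,0,0,0.35]

```text
clock: 24.48
tcp_pos: [0.6319, 0.058, 0.1684]
orientation: [-0.003, 0.744, -0.668, 0.003]
wrist_force: [1.7, -0.1, 1.9]
finger_gap: 0.0299
```

```bash
python3 tl.py; python3 mont.py pics/m3.png
```

```text
24.4833 tcp in knife [0.0022 0.0007 0.0934] F [ 1.7 -0.1  1.9]
p 0.6 box [285.2 195.9  91.6  63.3]
[-0.812 -0.028 -0.01 ]
[-0.809 -0.028 -0.02 ]
[-0.809 -0.032 -0.01 ]
[-0.806 -0.032 -0.02 ]
mean near-best y,p [-0.0317 -0.0138] 8
```

View pics/m3.png

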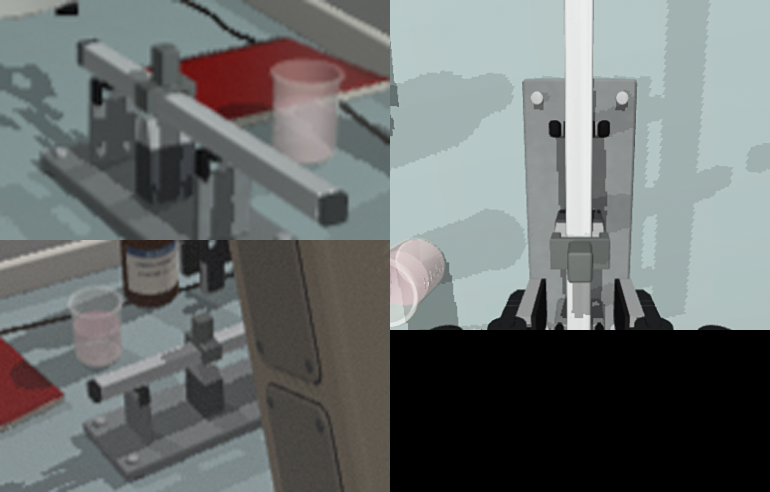

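Saddle is astride the tube over the pillar and the tube is level. I'll back off toward +y and check centring numerically.

>>> send_rows:
  series: [-2,0,-3,0,0,0,0.35,-5,0,-5,0,0,0,0.35,-9,0,-5,0,0,0,0.35,-9,0,-5,0,0,0,0.35,-9,0,-5,0,0,0,0.35,-9,0,-5,0,0,0,0.35]

```text
clock: 25.23
tcp_pos: [0.6185, 0.1477, 0.2105]
orientation: [0.001, 0.744, -0.668, -0.001]
wrist_force: [-0.1, -0.2, 0.5]
finger_gap: 0.0297
```

```bash
python3 - <<'E'
from h import *
c=cam("wrist"); im=read_camera("wrist"); cv2.imwrite("pics/f0.png",im)
S=silhouettes("wrist","saddle"); T=silhouettes("wrist","stand"); tb=silhouettes("wrist","tube")
print([(np.round(d["box"]),round(d["p"],2)) for d in S+T+tb])
m=max(S,key=lambda d:d["pixels"][:,250:400].sum())["pixels"]
f=lambda v:-iou(rend(c,place(SAD(1)[2:],[v[0],v[1],.081],v[2])),m)
r=minimize(f,[.629,.058,.105],method="Nelder-Mead",options=dict(initial_simplex=np.array([.629,.058,.105])+np.vstack([np.zeros(3),np.diag([.005,.005,.1])]))); print("saddle",r.fun,r.x)
sm=T[0]["pixels"]; tm=tb[0]["pixels"]|m; lim=np.zeros_like(sm); lim[:255]=1
g=lambda v:-iou(rend(c,STAND(v[:2],v[2]))&~tm&lim,sm&~tm&lim)
q=np.array([.63,.0575,.11])
q=minimize(g,q,method="Nelder-Mead",options=dict(initial_simplex=q+np.vstack([np.zeros(3),np.diag([.004,.004,.03])]))); print("stand",q.fun,q.x)
M=R.from_euler('z',q.x[2]).as_matrix(); print("saddle in knife",M.T[:2,:2]@(r.x[:2]-q.x[:2]))
for b in place(SAD(1)[2:],[*r.x[:2],.081],r.x[2])+STAND(q.x[:2],q.x[2]): cv2.polylines(im,[cv2.convexHull(proj(None,b,c).astype(np.int32))],1,(0,0,255),1)
cv2.imwrite("pics/f1.png",im)
E
python3 tl.py|tail -1
```

```text
[(array([292.,  89.,  55.,  37.]), 0.81), (array([504.,  17.,  75.,  62.]), 0.63), (array([266.,   0., 108., 233.]), 0.68), (array([307.,   0.,  24., 270.]), 0.94)]
saddle -0.9347581552305961 [0.628203   0.05795848 0.10851742]
stand -0.9562877085058559 [0.62907473 0.05506628 0.10336639]
saddle in knife [-0.00056865  0.00296671]
mean near-best y,p [-0.0309 -0.0211] 9
```

View pics/f1.png

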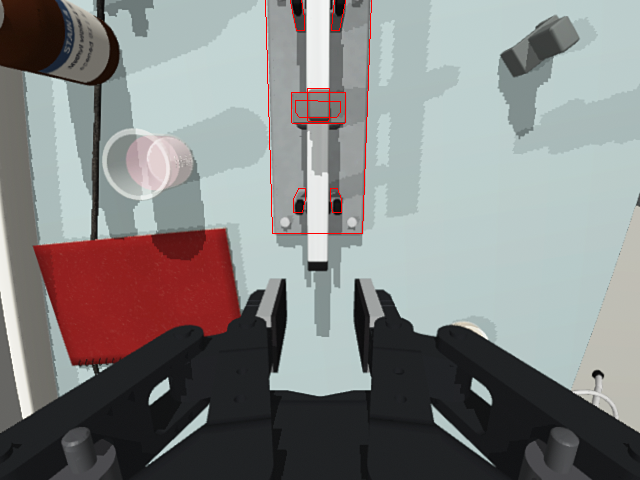

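```bash
python3 -c "
from h import *
print(hand_in())"
```

```text
the job is handed in; nothing more can be done
None
```

The tube is balanced level on the knife with the correct saddle astride it over the crest. I handed the job in at about 25.5 s on the robot's clock; no verdict was reported.

- **Sliding:** I pushed the tube from its low +y end with shut fingers, in small steps along its tilted axis. I backed off between the later steps to check the tilt. It levelled after roughly 40 mm of travel, and I pushed 1.5 mm further to get it off the edge of the balance window. It then stood untouched and level for several seconds before I marked it.
- **Marking:** I picked up the smaller of the two saddles, which fitted the given size at a scale of about 0.97; the other was about 1.23 times too large. I lowered it onto the tube, released it at about seating height and moved the arm clear.

**Last checks:**
- **Tilt:** it read −0.01 to −0.02 rad all through the balanced phase. I take that as level with a small camera bias, since the tipped tube also read about 0.014 rad low.
- **Saddle position:** the checks of the saddle's place along the tube disagreed. The last wrist-camera fit put it 3 mm from the knife centre, while the earlier stand fit and views put it within about 1 mm. Both are inside the 6 mm limit.
- **Bystanders:** I did not measure them at the end. The robot stayed clear of them, and the beaker and petri dish looked undisturbed in the last pictures; the timer was not in view.

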